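# Set the air throttle of the line in use

## Task

On the packing table's air manifold, the line in use is the one with the green tag in front of its valve. Take that valve's wheel by its crank handle, close it (clockwise from above) fully to its stop, then open it again by exactly two full turns, and finish still gripping the handle so that the wheel keeps its setting. Do not turn the valve with the red tag, and leave the other things on the table where they are.

Things in the scene. Friction and masses are not known exactly. Their poses are not given: they have to be found in the camera images.
- manifold: Fixed compressed-air manifold: dark base plate 175 x 360 x 12 mm lying on the table with an aluminium block (top 48 mm above the table) and two equal wheel valves standing on it side by side, 220 mm apart, and a small gauge between them. Origin on the table surface midway between the two valve axes; x points away from the robot side, y to the left valve, z up. It stands turned by up to 0.3 rad about z.
- green_tag: Green round tag with a white ring, 44 mm across and 6 mm thick, fixed flat on the base plate 85 mm in front (manifold -x) of the axis of the line that is in use. Origin at the centre of its underside.
- red_tag: Red round tag with a white bar, 44 mm across and 6 mm thick, fixed flat on the base plate 85 mm in front of the axis of the other line, which is locked out and must not be turned. Origin at the centre of its underside.
- left_axis (a point): Point on the vertical turning axis of the left valve (manifold y = +110 mm), 90 mm above the table, at the top of its hub.
- left_wheel (a joint): Turn of the left valve's wheel about its vertical axis, rad: 0 = shut, at its hard stop; grows counter-clockwise seen from above (opening), by 6.283 a turn, to 22. It starts anywhere from 2.5 to 7.5. Blue three-spoked wheel, 122 mm outside diameter, its rim top and hub about 90 mm above the table. It needs 0.15 N m (about 3 N at the handle) to turn and stays where it is left. At 0 the handle points along manifold -x, to the robot's side.
- left_handle: Black upright crank handle on the rim of the left wheel, its axis 55 mm from the wheel's axis: a slightly barrel-shaped round grip, 23 mm at its thickest, 68 mm tall, from 93 to 161 mm above the table. It spins freely on its own vertical pin, so it can be gripped from above and led round in a circle without turning the hand. Origin at the centre of its lower end.
- left_handle_grip (a point): Point on the left handle's axis, 38 mm above its lower end (131 mm above the table): the middle of its grip.
- right_axis (a point): Point on the vertical turning axis of the right valve (manifold y = -110 mm), 90 mm above the table, at the top of its hub.
- right_wheel (a joint): Turn of the right valve's wheel about its vertical axis, rad: 0 = shut, at its hard stop; grows counter-clockwise seen from above (opening), by 6.283 a turn, to 22. It starts anywhere from 2.5 to 7.5. Blue three-spoked wheel, 122 mm outside diameter, its rim top and hub about 90 mm above the table. It needs 0.15 N m (about 3 N at the handle) to turn and stays where it is left. At 0 the handle points along manifold -x, to the robot's side.
- right_handle: Black upright crank handle on the rim of the right wheel, its axis 55 mm from the wheel's axis: a slightly barrel-shaped round grip, 23 mm at its thickest, 68 mm tall, from 93 to 161 mm above the table. It spins freely on its own vertical pin, so it can be gripped from above and led round in a circle without turning the hand. Origin at the centre of its lower end.
- right_handle_grip (a point): Point on the right handle's axis, 38 mm above its lower end (131 mm above the table): the middle of its grip.
- mug: White mug with grey dots, 91 mm tall; a bystander left of the manifold. Origin at the centre of its underside.
- stapler: Blue and black stapler, 136 mm long; a bystander left of the manifold. Origin at the centre of its underside.
- calculator: Dark pocket calculator, 125 x 68 x 17 mm; a bystander right of the manifold. Origin at the centre of its underside.
- tape_measure: Orange tape measure, 56 mm tall; a bystander right of the manifold. Origin at the centre of its underside.

How it is judged:
By the outcome, as a careful person would: the job done as asked, in the order asked, and still so for the second after the job is handed in, while the arm keeps its last pose, push and grip.
It also fails if it takes over 72 s, if anything falls off the work surface, if the arm or the gripper's body presses on something with over 40 N, if the wrist force passes 120 N, or if a joint passes its speed limit or range.

## Robot

A 7-joint arm with a two-finger parallel gripper is mounted at the origin on a cart in front of the work surface, level with it; the furniture and walls round the work are solid. World frame = base frame: x ahead of the robot, y to its left, z up, the work surface at z = 0. Lengths are in m, angles in rad, forces in N, time in s.
With the tool pointing down it reaches from about 0.4 to 0.875 m from the base axis. Payload 4.4 kg.
Tool frame: the origin (TCP) lies between the finger pads; the fingertips stand 22 mm ahead of it and the grasp point (between the pads) lies 3 mm ahead of it; z points along the fingers, x is the direction in which the jaws open and shut, and the axes are right-handed (so a half turn about z gives the same grasp; the last joint's range is limited). The gripper opens to 85 mm and grips with 20 to 120 N. Pads are 22 mm wide; open, the fingers measure 114 mm over their backs; the gripper's body (76 mm by 85 mm) begins 54 mm behind the grasp point. The pads swing forward as they close: fully open they stand 13 mm farther back than shut.
Start: joints at [1.224, 0.628, 0.038, 1.517, -0.027, 0.996, -0.02], TCP at [0.18, -0.625, 0.253] pointing down, gripper open.
Joint ranges: [-3.06, 3.06], [-0.37, 2.12], [-1.25, 1.32], [0.18, 2.47], [-1.1, 4.24], [0.23, 1.98], [-2.94, 2.94]. Speed limits (rad/s): [2.57, 2.57, 3.14, 3.14, 3.14, 3.14, 3.14].

## Interface

Orientations are given as a unit quaternion [x, y, z, w].
In Python, from workcell import robot, cams, workorder gives the robot as it stands. The module is installed in compiled form; this text tells all that it offers.
- The arm moves only by the tool carry_out, never from a script. Its argument "deltas" is a list of rows, each an object with "delta_pos": the shift along the world's x, y, z in mm, a list of three; "roll": the turn about the world's z in rad; "hand": the gripper command: -1 is shut, 1 is fully open, values between are in proportion. A call has 1 to 20 rows; each row shifts and turns the pose as measured when the row begins; what a row does not reach is not made up. A row lasts 1/12 s, in which the tool goes at most 41.7 mm and 7.16 degrees, less where a joint would pass 70% of its speed; a pose out of reach is approached as far as the arm can. A call is refused whole if a number of a shift passes 41.7 or a number of a turn 0.125, either way. A call with a gripper value outside its range is refused whole. The fingers move at their own pace and stop on an object; the grip force is fixed at half the most. Time passes only in rows, so rows that do not move let the fingers close. It gives the time, the measured TCP pose, the force and the opening at its end, in the units of the state.
- robot.observe(): the state, without advancing time (a new reading comes with each control period).
- cams.camera(name): name is "scene" or "top"; returns the picture (420x560x3 uint8, red, green, blue); there is no depth.
- cams.camera_params(name): a dict with "fx", "fy", "cx", "cy" (pixels), "view" (4x4, takes a point from world to camera coordinates). Camera axes: x right, y down, z forward; pixel columns grow to the right and rows downward; lengths in m; the calibration is good to about 2 mm. A picture is of the moment at which its call begins. camera_params takes no time and is no camera call.
- workorder.hand_in(): hands the job in, once; it reports no verdict.
The state is a dict: "time_s": time; "joints": joint angles; "joint_vel": joint speeds; "joint_efforts": joint torques, N m; "position": TCP position; "ee_rot": TCP orientation; "wrist_force": force on the tool from outside, world axes, zero at the start; "wrist_torque": the same for the moment, N m; "opening": finger opening in m.
Only numpy, scipy, OpenCV 4.12 (cv2) and the standard library are available. Lean on these libraries where they do the work, as an engineer would, in place of code of your own. Each camera call takes 0.05 s, during which the arm holds its last target.

## Working session

There is one attempt and no reset: what is moved stays moved. The work goes in short steps, Python scripts to look and compute and a tool call to move; the robot and the scene stay as the last step left them, time stands still between calls to the robot, and variables do not carry over. Pictures are saved under pics/ and viewed, and the job is handed in when it is done.

Besides the shell and the picture viewer there is one more tool, called after "Emit:" as name(argument=value, ...), one argument or row to a line, values as JSON. carry_out: Moves the arm, as the interface text tells. Its arguments: {"type":"object","properties":{"deltas":{"type":"array"}},"required":["deltas"]}

```bash
mkdir -p pics
python3 - <<'E'
from workcell import robot,cams
import cv2
for n in("scene","top"):
    im=cams.camera(n); cv2.imwrite(f"pics/{n}0.png",im[:,:,::-1]); p=cams.camera_params(n);print(p)
o=robot.observe();print(o)
E
```

```text
{'fx': 410.03231126380854, 'fy': 410.03231126380854, 'cx': 287.4784390010706, 'cy': 208.425999091792, 'view': array([[-0.85241529, -0.52273598, -0.0116301 ,  0.4469151 ],
       [-0.26070957,  0.44420438, -0.85715401,  0.21718147],
       [ 0.45323138, -0.72761911, -0.51492888,  0.95870128],
       [ 0.        ,  0.        ,  0.        ,  1.        ]])}
{'fx': 546.7810937926417, 'fy': 546.7810937926417, 'cx': 278.65680775267947, 'cy': 204.19305249784955, 'view': array([[ 0.00563725, -0.99997061,  0.00519586,  0.01782147],
       [-0.98554734, -0.00643551, -0.16927792,  0.50970958],
       [ 0.16930639, -0.0041665 , -0.98555466,  1.55631161],
       [ 0.        ,  0.        ,  0.        ,  1.        ]])}
{'time_s': 0.1, 'joints': array([ 1.22417955,  0.62929882,  0.03843985,  1.51827213, -0.02697362,
        0.99631682, -0.02001351]), 'joint_vel': array([-0.00080134, -0.00211918,  0.00043992, -0.00200317, -0.00108946,
        0.00105814,  0.00044398]), 'joint_efforts': array([ 2.57519830e-03, -5.64534688e+01,  1.23025417e+00, -1.93974227e+01,
        1.12009747e-02,  5.46173542e-03,  1.85724383e-05]), 'position': array([ 0.18001831, -0.62401864,  0.25245034]), 'ee_rot': array([ 7.99107018e-01, -6.01188143e-01, -7.21933164e-04, -5.18109100e-04]), 'wrist_force': array([-0.21139507,  0.11656409, -0.04193681]), 'wrist_torque': array([ 0.00852185,  0.01482927, -0.03971849]), 'opening': 0.08545237655518254}
```

View pics/scene0.png

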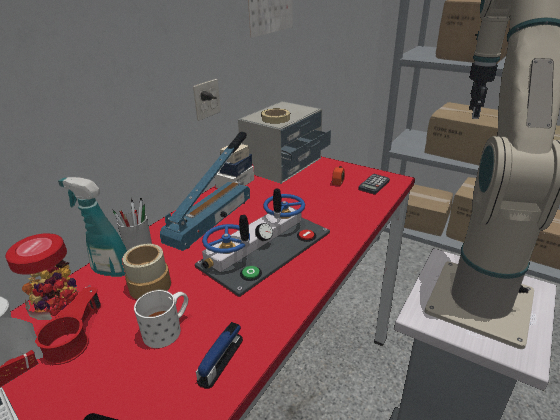

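View pics/top0.png

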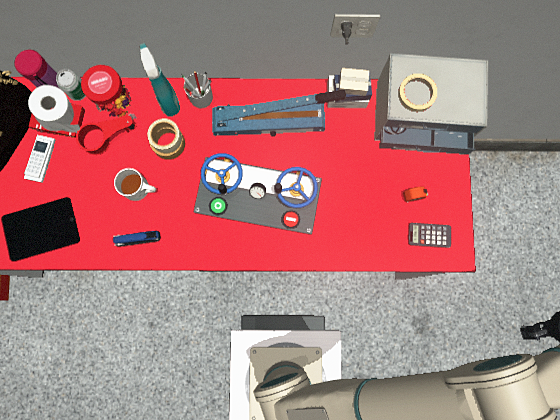

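Run:
```python
import cv2
im=cv2.imread("pics/top0.png")[140:250,185:330]
cv2.imwrite("pics/topc.png",cv2.resize(im,None,fx=5,fy=5,interpolation=cv2.INTER_CUBIC))
im=cv2.imread("pics/scene0.png")[175:300,185:335]
cv2.imwrite("pics/scenec.png",cv2.resize(im,None,fx=4.8,fy=4.8,interpolation=cv2.INTER_CUBIC))
```

```text
(no output)
```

View pics/topc.png

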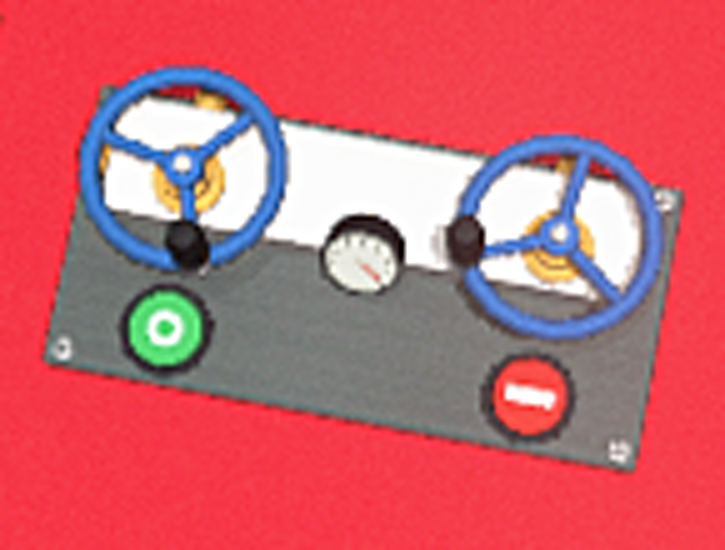

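View pics/scenec.png

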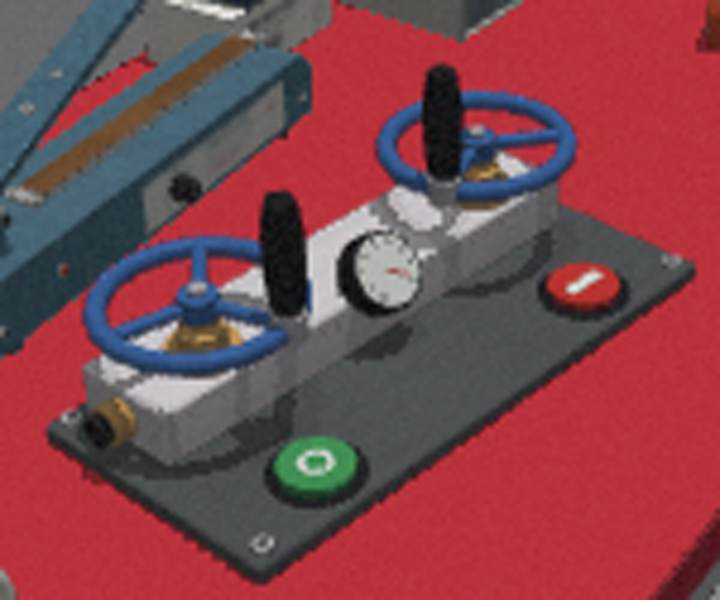

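```bash
cat > geo.py <<'E'
import numpy as np
from workcell import cams
P={n:cams.camera_params(n) for n in("scene","top")}
def proj(n,X):
    p=P[n];c=p["view"][:3,:3]@np.asarray(X)+p["view"][:3,3]
    return np.array([p["fx"]*c[0]/c[2]+p["cx"],p["fy"]*c[1]/c[2]+p["cy"]])
def ray(n,uv,z):
    p=P[n];R=p["view"][:3,:3];t=p["view"][:3,3];o=-R.T@t
    d=R.T@np.array([(uv[0]-p["cx"])/p["fx"],(uv[1]-p["cy"])/p["fy"],1]);return o+d*(z-o[2])/d[2]
def man(q,l):
    x,y,a=q;c,s=np.cos(a),np.sin(a);return np.array([x+c*l[0]-s*l[1],y+s*l[0]+c*l[1],l[2]])
E
python3 - <<'E'
from geo import *
from scipy.optimize import least_squares
T=lambda a:((a[0]+.5)/5-.5+185,(a[1]+.5)/5-.5+140)
S=lambda a:((a[0]+.5)/4.8-.5+185,(a[1]+.5)/4.8-.5+175)
L={'lh':(0,.11,.092),'rh':(0,-.11,.092),'g':(-.085,.11,.018),'r':(-.085,-.11,.018)}
top={'lh':(184,163),'rh':(561,235),'g':(165,328),'r':(528,396)}
sc={'lh':(198,288),'rh':(478,130),'g':(316,463),'r':(583,287)}
ob=[("top",k,T(v)) for k,v in top.items()]+[("scene",k,S(v)) for k,v in sc.items()]
f=lambda q:np.concatenate([proj(n,man(q,L[k]))-uv for n,k,uv in ob])
r=least_squares(f,[.65,.05,0]);print(r.x);print(r.fun.reshape(-1,2).round(2))
for n,k,uv in ob: print(n,k,(ray(n,uv,L[k][2])-man(r.x,L[k])).round(4)[:2])
q=r.x;A=man(q,(0,.11,0));print("axis",A, "right",man(q,(0,-.11,0)))
# handle
hob=[("top",.161,T((185,235))),("top",.093,T((191,268))),("scene",.161,S((279,197))),("scene",.093,S((290,315)))]
for n,z,uv in hob:
    d=ray(n,uv,z)[:2]-A[:2];print(n,z,(A[:2]+d).round(4),np.hypot(*d),np.arctan2(-d[1],-d[0])-q[2])
E
```

```text
[ 0.5731685   0.07814146 -0.1854439 ]
[[-0.24 -0.12]
 [-0.12 -0.14]
 [ 0.07 -0.06]
 [ 0.24  0.33]
 [-0.14 -0.14]
 [-0.1   0.11]
 [-0.05  0.24]
 [ 0.34 -0.43]]
top lh [-0.0003 -0.0007]
top rh [-0.0004 -0.0004]
top g [-0.0002  0.0002]
top r [0.001  0.0007]
scene lh [-0.0007  0.0003]
scene rh [ 0.0001 -0.0007]
scene g [ 0.0005 -0.0008]
scene r [-0.0002  0.0024]
axis [0.59345062 0.18625545 0.        ] right [ 0.55288639 -0.02997254  0.        ]
top 0.161 [0.5369 0.1769] 0.05726410150250498 0.34878291281931306
top 0.093 [0.5317 0.1801] 0.062026931949335756 0.285649367981729
scene 0.161 [0.5399 0.1779] 0.05421271440455135 0.34018214877062225
scene 0.093 [0.535  0.1827] 0.05860906041816743 0.2466781983542937
```

Emit:
carry_out(
  deltas=[
    {"delta_pos":[27,22,0],"roll":0,"hand":1},
    {"delta_pos":[27,22,0],"roll":0,"hand":1},
    {"delta_pos":[27,22,0],"roll":0,"hand":1},
    {"delta_pos":[27,22,0],"roll":0,"hand":1},
    {"delta_pos":[27,22,0],"roll":0,"hand":1},
    {"delta_pos":[27,22,0],"roll":0,"hand":1},
    {"delta_pos":[27,22,0],"roll":0,"hand":1},
    {"delta_pos":[27,22,0],"roll":0,"hand":1},
    {"delta_pos":[27,22,0],"roll":0,"hand":1},
    {"delta_pos":[27,22,0],"roll":0,"hand":1},
  ],
)

```text
time_s: 0.93
position: [0.4455, -0.3984, 0.2478]
ee_rot: [0.793, -0.61, -0.006, 0.003]
wrist_force: [0.9, -0.4, 0.3]
opening: 0.0856
```

Emit:
carry_out(
  deltas=[
    {"delta_pos":[6,34,0],"roll":0,"hand":1},
    {"delta_pos":[6,34,0],"roll":0,"hand":1},
    {"delta_pos":[6,34,0],"roll":0,"hand":1},
    {"delta_pos":[6,34,0],"roll":0,"hand":1},
    {"delta_pos":[6,34,0],"roll":0,"hand":1},
    {"delta_pos":[6,34,0],"roll":0,"hand":1},
    {"delta_pos":[6,34,0],"roll":0,"hand":1},
    {"delta_pos":[6,34,0],"roll":0,"hand":1},
    {"delta_pos":[6,34,0],"roll":0,"hand":1},
    {"delta_pos":[6,34,0],"roll":0,"hand":1},
    {"delta_pos":[6,34,0],"roll":0,"hand":1},
    {"delta_pos":[6,34,0],"roll":0,"hand":1},
    {"delta_pos":[6,34,0],"roll":0,"hand":1},
    {"delta_pos":[6,34,0],"roll":0,"hand":1},
    {"delta_pos":[6,34,0],"roll":0,"hand":1},
    {"delta_pos":[6,34,0],"roll":0,"hand":1},
    {"delta_pos":[0,10,0],"roll":0,"hand":1},
    {"delta_pos":[0,0,0],"roll":0,"hand":1},
  ],
)

```text
time_s: 2.43
position: [0.5441, 0.1937, 0.2418]
ee_rot: [0.797, -0.604, -0.01, 0.002]
wrist_force: [-0.2, -0.4, 0.2]
opening: 0.0851
```

Run:
```python
from workcell import robot
o=robot.observe();print(o['position'],o['joints'].round(3))
```

```text
[0.54405626 0.19374735 0.24183365] [-3.830e-01  5.430e-01  1.000e-03  1.725e+00 -1.900e-02  8.880e-01
 -1.667e+00]
```

Emit:
carry_out(
  deltas=[
    {"delta_pos":[-5,-15,0],"roll":0,"hand":1},
    {"delta_pos":[0,0,-15],"roll":0,"hand":1},
    {"delta_pos":[0,0,-20],"roll":0,"hand":1},
    {"delta_pos":[0,0,-20],"roll":0,"hand":1},
    {"delta_pos":[0,0,-20],"roll":0,"hand":1},
    {"delta_pos":[0,0,-10],"roll":0,"hand":1},
    {"delta_pos":[0,0,0],"roll":0,"hand":1},
  ],
)

```text
time_s: 3.02
position: [0.5372, 0.1634, 0.1544]
ee_rot: [0.794, -0.608, -0.007, 0.006]
wrist_force: [-0.8, -0.3, -0.3]
opening: 0.0856
```

Run:
```python
from workcell import robot,cams
import cv2
o=robot.observe();print(o['position'],o['wrist_force'])
a=cams.camera("scene")[130:300,150:350,::-1];b=cams.camera("top")[110:280,160:360,::-1]
import numpy as np
cv2.imwrite("pics/g1.png",cv2.resize(np.hstack([a,b]),(800,340),interpolation=cv2.INTER_CUBIC))
```

```text
[0.53720205 0.16340679 0.15436657] [-0.75654925 -0.28203484 -0.33505957]
```

View pics/g1.png

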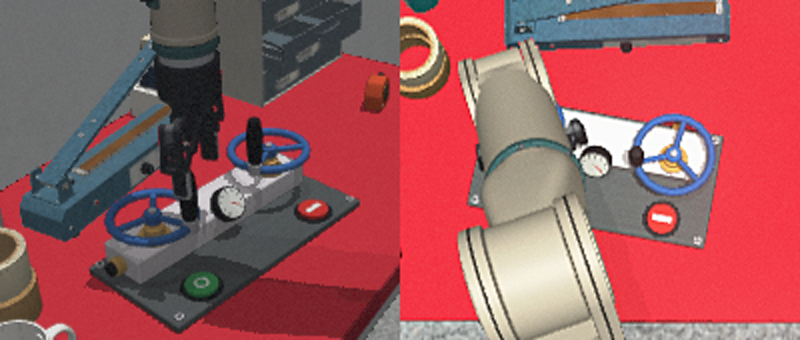

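The scene view (left) has the handle between the two open fingers near pixel (190,200), with the TCP about 15 mm to the right of it. I'll correct that and then lower.

Emit:
carry_out(
  deltas=[
    {"delta_pos":[1,8,0],"roll":0,"hand":1},
    {"delta_pos":[1,7,-5],"roll":0,"hand":1},
    {"delta_pos":[0,0,-9],"roll":0,"hand":1},
    {"delta_pos":[0,0,0],"roll":0,"hand":1},
  ],
)

```text
time_s: 3.45
position: [0.5434, 0.1811, 0.1452]
ee_rot: [0.794, -0.608, -0.005, 0.001]
wrist_force: [-0.5, -0.3, -0.3]
opening: 0.0856
```

Emit:
carry_out(
  deltas=[
    {"delta_pos":[-3,-2,-10],"roll":0,"hand":1},
    {"delta_pos":[0,0,0],"roll":0,"hand":1},
  ],
)

```text
time_s: 3.62
position: [0.5407, 0.1805, 0.1352]
ee_rot: [0.795, -0.607, -0.004, 0.0]
wrist_force: [-0.4, -0.8, -0.1]
opening: 0.0854
```

Emit:
carry_out(
  deltas=[
    {"delta_pos":[-1,-1,0],"roll":0,"hand":-1},
    {"delta_pos":[0,0,0],"roll":0,"hand":-1},
    {"delta_pos":[0,0,0],"roll":0,"hand":-1},
    {"delta_pos":[0,0,0],"roll":0,"hand":-1},
    {"delta_pos":[0,0,0],"roll":0,"hand":-1},
    {"delta_pos":[0,0,0],"roll":0,"hand":-1},
    {"delta_pos":[0,0,0],"roll":0,"hand":-1},
    {"delta_pos":[0,0,0],"roll":0,"hand":-1},
  ],
)

```text
time_s: 4.28
position: [0.5406, 0.1803, 0.1369]
ee_rot: [0.795, -0.607, -0.004, -0.001]
wrist_force: [0.5, 0.0, -1.1]
opening: 0.0213
```

```bash
cat > st.py <<'E'
from workcell import robot
import numpy as np,sys
A=np.array([.5934,.1863]);yaw=-.1854
o=robot.observe();p=o['position'];d=p[:2]-A;R=np.hypot(*d)
th=np.arctan2(d[1],d[0]);q=(th-np.pi-yaw)%(2*np.pi)
print(p.round(4),"r",R.round(4),"q",round(q,3),q-2*np.pi,"F",o['wrist_force'].round(2),"T",o['wrist_torque'].round(2),"open",o['opening'],"t",o['time_s'])
f=o['wrist_force'];er=d/R;print("Fr,Ft",f[:2]@er,f[1]*er[0]-f[0]*er[1])
if len(sys.argv)>1:
    step=float(sys.argv[1]);n=int(sys.argv[2]);Rw=.055
    prev=p[:2]
    for i in range(n):
        th+=step; x=A+Rw*np.array([np.cos(th),np.sin(th)]);print(((x-prev)*1000).round(1).tolist(),end=" ");prev=x
E
python3 st.py -0.25 10
```

```text
[0.5406 0.1803 0.1369] r 0.0531 q 0.298 -5.985520196565563 F [ 0.52  0.03 -1.1 ] T [-0.11 -0.03  0.01] open 0.02128521708184073 t 4.2833
Fr,Ft -0.516675034661119 0.027066300058351807
[-1.7, 13.5] [3.6, 13.2] [6.7, 12.0] [9.5, 9.9] [11.6, 7.3] [13.1, 4.2] [13.7, 0.8] [13.5, -2.6] [12.4, -5.9] [10.6, -8.8]
```

Emit:
carry_out(
  deltas=[
    {"delta_pos":[0,8,0],"roll":0,"hand":-1},
    {"delta_pos":[2,10,0],"roll":0,"hand":-1},
    {"delta_pos":[5,10,0],"roll":0,"hand":-1},
    {"delta_pos":[7,9,0],"roll":0,"hand":-1},
  ],
)

```text
time_s: 4.62
position: [0.5463, 0.2129, 0.1368]
ee_rot: [0.793, -0.609, -0.008, 0.009]
wrist_force: [-6.9, -0.8, 5.0]
opening: 0.0215
```

```bash
python3 st.py -0.25 10
```

```text
[0.5463 0.2129 0.1368] r 0.0541 q 5.955 -0.3277350512373953 F [-6.91 -0.84  5.01] T [-0.06  1.08 -0.  ] open 0.021511380053294026 t 4.6167
Fr,Ft 5.606142467023873 4.121449693459016
[7.4, 11.5] [10.6, 8.7] [12.5, 5.8] [13.5, 2.5] [13.7, -0.9] [13.0, -4.3] [11.6, -7.4] [9.4, -10.0] [6.6, -12.0] [3.4, -13.3]
```

Emit:
carry_out(
  deltas=[
    {"delta_pos":[8,11,0],"roll":0,"hand":-1},
    {"delta_pos":[11,9,0],"roll":0,"hand":-1},
    {"delta_pos":[13,6,0],"roll":0,"hand":-1},
    {"delta_pos":[14,3,0],"roll":0,"hand":-1},
    {"delta_pos":[14,-1,0],"roll":0,"hand":-1},
    {"delta_pos":[13,-4,0],"roll":0,"hand":-1},
  ],
)

```text
time_s: 5.12
position: [0.6138, 0.2405, 0.1368]
ee_rot: [0.795, -0.606, -0.012, 0.016]
wrist_force: [-4.4, -2.6, 4.3]
opening: 0.0211
```

```bash
python3 st.py -0.25 12
```

```text
[0.6138 0.2405 0.1368] r 0.0579 q 4.538 -1.7456756220445646 F [-4.36 -2.63  4.33] T [-0.38  0.61  0.02] open 0.02113031096764245 t 5.1167
Fr,Ft -3.999872006094329 3.147454430391094
[11.1, -9.1] [10.2, -9.2] [7.6, -11.4] [4.5, -12.9] [1.2, -13.7] [-2.2, -13.5] [-5.5, -12.6] [-8.5, -10.8] [-10.9, -8.4] [-12.6, -5.4] [-13.5, -2.1] [-13.7, 1.3]
```

Emit:
carry_out(
  deltas=[
    {"delta_pos":[11,-8,0],"roll":0,"hand":-1},
    {"delta_pos":[10,-9,0],"roll":0,"hand":-1},
    {"delta_pos":[8,-12,0],"roll":0,"hand":-1},
    {"delta_pos":[5,-13,0],"roll":0,"hand":-1},
    {"delta_pos":[1,-14,0],"roll":0,"hand":-1},
    {"delta_pos":[-2,-14,0],"roll":0,"hand":-1},
    {"delta_pos":[-6,-13,0],"roll":0,"hand":-1},
  ],
)

```text
time_s: 5.7
position: [0.6454, 0.165, 0.1369]
ee_rot: [0.798, -0.603, -0.013, 0.008]
wrist_force: [0.4, 3.6, -1.6]
opening: 0.0212
```

```bash
python3 st.py -0.25 12
```

```text
[0.6454 0.165  0.1369] r 0.0562 q 2.938 -3.3449059902069207 F [ 0.4   3.62 -1.59] T [ 0.79 -0.49 -0.02] open 0.021198546081078164 t 5.7
Fr,Ft -1.0061805131301411 3.4994419448202643
[-7.9, -11.5] [-9.5, -9.9] [-11.6, -7.3] [-13.1, -4.1] [-13.7, -0.8] [-13.5, 2.6] [-12.4, 5.9] [-10.6, 8.8] [-8.1, 11.1] [-5.1, 12.7] [-1.7, 13.6] [1.7, 13.6]
```

Emit:
carry_out(
  deltas=[
    {"delta_pos":[-8,-12,0],"roll":0,"hand":-1},
    {"delta_pos":[-10,-10,0],"roll":0,"hand":-1},
    {"delta_pos":[-12,-7,0],"roll":0,"hand":-1},
    {"delta_pos":[-13,-4,0],"roll":0,"hand":-1},
    {"delta_pos":[-14,-1,0],"roll":0,"hand":-1},
    {"delta_pos":[-14,3,0],"roll":0,"hand":-1},
    {"delta_pos":[-12,6,0],"roll":0,"hand":-1},
  ],
)

```text
time_s: 6.28
position: [0.564, 0.1421, 0.137]
ee_rot: [0.797, -0.604, -0.011, -0.006]
wrist_force: [8.4, 5.6, -11.3]
opening: 0.0214
```

```bash
python3 st.py -0.15 12
```

```text
[0.564  0.1421 0.137 ] r 0.0531 q 1.17 -5.113068312955999 F [  8.39   5.63 -11.32] T [ 0.44 -1.91 -0.05] open 0.02135604796906143 t 6.2833
Fr,Ft -9.330977758527972 3.8800928443960805
[-7.6, 3.5] [-5.7, 6.0] [-4.7, 6.8] [-3.7, 7.4] [-2.5, 7.9] [-1.3, 8.1] [-0.1, 8.2] [1.2, 8.2] [2.4, 7.9] [3.5, 7.5] [4.6, 6.8] [5.6, 6.1]
```

Emit:
carry_out(
  deltas=[
    {"delta_pos":[-8,3,0],"roll":0,"hand":-1},
    {"delta_pos":[-6,6,0],"roll":0,"hand":-1},
    {"delta_pos":[-5,7,0],"roll":0,"hand":-1},
    {"delta_pos":[-4,7,0],"roll":0,"hand":-1},
    {"delta_pos":[-3,8,0],"roll":0,"hand":-1},
    {"delta_pos":[0,0,0],"roll":0,"hand":-1},
  ],
)

```text
time_s: 6.78
position: [0.5451, 0.1642, 0.1369]
ee_rot: [0.795, -0.606, -0.001, -0.011]
wrist_force: [3.2, 5.4, -4.6]
opening: 0.0211
```

```bash
python3 st.py -0.12 6
```

```text
[0.5451 0.1642 0.1369] r 0.0532 q 0.614 -5.66889616031613 F [ 3.21  5.36 -4.59] T [ 0.69 -0.52  0.01] open 0.021071556869213352 t 6.7833
Fr,Ft -5.150916278242894 -3.5403999207653576
[-4.1, 5.4] [-1.6, 6.4] [-0.8, 6.5] [-0.1, 6.6] [0.7, 6.6] [1.5, 6.4]
```

Emit:
carry_out(
  deltas=[
    {"delta_pos":[-4,6,0],"roll":0,"hand":-1},
    {"delta_pos":[-2,7,0],"roll":0,"hand":-1},
    {"delta_pos":[-1,7,0],"roll":0,"hand":-1},
    {"delta_pos":[0,7,0],"roll":0,"hand":-1},
  ],
)

```text
time_s: 7.12
position: [0.5401, 0.182, 0.1369]
ee_rot: [0.793, -0.61, 0.003, -0.008]
wrist_force: [0.4, -3.2, 1.3]
opening: 0.021
```

```bash
python3 st.py -0.08 6
```

```text
[0.5401 0.182  0.1369] r 0.0534 q 0.266 -6.017388833953197 F [ 0.37 -3.22  1.31] T [-0.88  0.25 -0.02] open 0.02096786427217576 t 7.1167
Fr,Ft -0.10806794440613138 3.2430518654431886
[-1.7, 4.3] [0.2, 4.4] [0.5, 4.4] [0.9, 4.3] [1.2, 4.2] [1.5, 4.1]
```

Emit:
carry_out(
  deltas=[
    {"delta_pos":[0,5,0],"roll":0,"hand":-1},
    {"delta_pos":[0,5,0],"roll":0,"hand":-1},
    {"delta_pos":[1,5,0],"roll":0,"hand":-1},
  ],
)

```text
time_s: 7.37
position: [0.5403, 0.1954, 0.1369]
ee_rot: [0.792, -0.61, 0.003, -0.006]
wrist_force: [0.1, -3.3, 0.5]
opening: 0.0213
```

```bash
python3 st.py -0.08 6
```

```text
[0.5403 0.1954 0.1369] r 0.0539 q 0.016 -6.267260422431226 F [ 0.12 -3.29  0.46] T [-0.67  0.21 -0.02] open 0.02134619595204101 t 7.3667
Fr,Ft -0.6723131672448243 3.2194761435570247
[-0.2, 4.5] [1.3, 4.2] [1.6, 4.1] [1.9, 4.0] [2.2, 3.8] [2.5, 3.6]
```

Near the predicted stop; press gently.

Emit:
carry_out(
  deltas=[
    {"delta_pos":[1,4,0],"roll":0,"hand":-1},
    {"delta_pos":[1,4,0],"roll":0,"hand":-1},
  ],
)

```text
time_s: 7.53
position: [0.5408, 0.1986, 0.1368]
ee_rot: [0.792, -0.611, 0.003, -0.001]
wrist_force: [-1.5, -16.3, 7.9]
opening: 0.0211
```

```bash
python3 st.py
```

```text
[0.5408 0.1986 0.1368] r 0.054 q 6.239 -0.04468323632164228 F [ -1.5  -16.31   7.94] T [-3.25  0.59 -0.07] open 0.02110412962673637 t 7.5333
Fr,Ft -2.2583738531942665 16.22401639942788
```

Emit:
carry_out(
  deltas=[
    {"delta_pos":[1,5,0],"roll":0,"hand":-1},
    {"delta_pos":[1,5,0],"roll":0,"hand":-1},
  ],
)

```text
time_s: 7.7
position: [0.5409, 0.1989, 0.1368]
ee_rot: [0.79, -0.613, 0.005, 0.007]
wrist_force: [-1.0, -12.8, 5.2]
opening: 0.0213
```

```bash
python3 st.py
```

```text
[0.5409 0.1989 0.1368] r 0.054 q 6.234 -0.04943504176040214 F [ -1.03 -12.8    5.19] T [-2.18  0.43  0.04] open 0.02132335934830211 t 7.7
Fr,Ft -1.9727302875705761 12.685790391741694
```

Emit:
carry_out(
  deltas=[
    {"delta_pos":[0,-1,0],"roll":0,"hand":-1},
    {"delta_pos":[0,0,0],"roll":0,"hand":-1},
  ],
)

```text
time_s: 7.87
position: [0.5408, 0.1986, 0.1369]
ee_rot: [0.789, -0.614, 0.004, 0.007]
wrist_force: [2.0, -3.5, -1.4]
opening: 0.021
```

```bash
python3 st.py 0.25 12
```

```text
[0.5408 0.1986 0.1369] r 0.054 q 6.239 -0.0439574908675624 F [ 1.99 -3.46 -1.41] T [-0.32 -0.27  0.02] open 0.02104443289959531 t 7.8667
Fr,Ft -2.725966229256689 2.9198189619311194
[-2.4, -13.4] [2.0, -13.6] [5.3, -12.7] [8.3, -11.0] [10.7, -8.6] [12.5, -5.7] [13.5, -2.4] [13.7, 1.0] [13.0, 4.4] [11.5, 7.5] [9.3, 10.1] [6.5, 12.1]
```

Emit:
carry_out(
  deltas=[
    {"delta_pos":[-1,-10,0],"roll":0,"hand":-1},
    {"delta_pos":[1,-13,0],"roll":0,"hand":-1},
    {"delta_pos":[4,-13,0],"roll":0,"hand":-1},
    {"delta_pos":[8,-12,0],"roll":0,"hand":-1},
    {"delta_pos":[10,-9,0],"roll":0,"hand":-1},
    {"delta_pos":[12,-7,0],"roll":0,"hand":-1},
  ],
)

```text
time_s: 8.37
position: [0.5671, 0.141, 0.1369]
ee_rot: [0.793, -0.609, -0.005, 0.006]
wrist_force: [-2.4, 4.2, -0.2]
opening: 0.0212
```

```bash
python3 st.py 0.25 8
```

```text
[0.5671 0.141  0.1369] r 0.0524 q 1.231 -5.0519738301174755 F [-2.41  4.16 -0.22] T [ 1.18  0.22 -0.01] open 0.021178125583381203 t 8.3667
Fr,Ft -2.3860539652570187 -4.170909244047499
[11.3, -7.6] [13.6, -2.0] [13.6, 1.4] [12.9, 4.7] [11.3, 7.7] [9.1, 10.3] [6.2, 12.2] [3.0, 13.4]
```

Emit:
carry_out(
  deltas=[
    {"delta_pos":[12,-7,0],"roll":0,"hand":-1},
    {"delta_pos":[14,-2,0],"roll":0,"hand":-1},
    {"delta_pos":[14,1,0],"roll":0,"hand":-1},
    {"delta_pos":[13,5,0],"roll":0,"hand":-1},
    {"delta_pos":[11,8,0],"roll":0,"hand":-1},
    {"delta_pos":[9,10,0],"roll":0,"hand":-1},
    {"delta_pos":[6,12,0],"roll":0,"hand":-1},
  ],
)

```text
time_s: 8.95
position: [0.6442, 0.1624, 0.1369]
ee_rot: [0.792, -0.611, -0.013, 0.01]
wrist_force: [-4.3, -2.1, 4.0]
opening: 0.0211
```

```bash
python3 st.py 0.25 8
```

```text
[0.6442 0.1624 0.1369] r 0.0561 q 2.887 -3.396163656618356 F [-4.27 -2.15  4.02] T [-0.42  0.45 -0.02] open 0.021054995593360517 t 8.95
Fr,Ft -2.9528086298656318 -3.763006957529483
[3.2, 13.5] [0.9, 13.7] [-2.5, 13.5] [-5.8, 12.4] [-8.7, 10.6] [-11.0, 8.1] [-12.7, 5.2] [-13.6, 1.9]
```

Emit:
carry_out(
  deltas=[
    {"delta_pos":[3,14,0],"roll":0,"hand":-1},
    {"delta_pos":[1,14,0],"roll":0,"hand":-1},
    {"delta_pos":[-3,14,0],"roll":0,"hand":-1},
    {"delta_pos":[-6,13,0],"roll":0,"hand":-1},
    {"delta_pos":[-9,11,0],"roll":0,"hand":-1},
    {"delta_pos":[-11,8,0],"roll":0,"hand":-1},
    {"delta_pos":[-13,5,0],"roll":0,"hand":-1},
  ],
)

```text
time_s: 9.53
position: [0.6195, 0.2375, 0.137]
ee_rot: [0.789, -0.615, -0.001, 0.003]
wrist_force: [4.3, -0.2, -3.4]
opening: 0.0212
```

```bash
python3 st.py 0.25 8
```

```text
[0.6195 0.2375 0.137 ] r 0.0575 q 4.426 -1.856987349072737 F [ 4.31 -0.23 -3.4 ] T [-0.   -0.83  0.01] open 0.021242477798516565 t 9.5333
Fr,Ft 1.7560483060141139 -3.943087232471591
[-14.0, 2.4] [-13.7, 1.3] [-13.6, -2.1] [-12.6, -5.4] [-10.9, -8.3] [-8.5, -10.8] [-5.6, -12.5] [-2.3, -13.5]
```

Emit:
carry_out(
  deltas=[
    {"delta_pos":[-14,2,0],"roll":0,"hand":-1},
    {"delta_pos":[-14,1,0],"roll":0,"hand":-1},
    {"delta_pos":[-14,-2,0],"roll":0,"hand":-1},
    {"delta_pos":[-13,-5,0],"roll":0,"hand":-1},
    {"delta_pos":[-11,-8,0],"roll":0,"hand":-1},
    {"delta_pos":[-8,-11,0],"roll":0,"hand":-1},
    {"delta_pos":[-5,-13,0],"roll":0,"hand":-1},
  ],
)

```text
time_s: 10.12
position: [0.5436, 0.2087, 0.1369]
ee_rot: [0.791, -0.612, 0.006, -0.006]
wrist_force: [3.9, 2.8, -5.1]
opening: 0.0212
```

```bash
python3 st.py 0.25 8
```

```text
[0.5436 0.2087 0.1369] r 0.0546 q 6.045 -0.2376962850921549 F [ 3.86  2.84 -5.09] T [ 0.65 -0.41  0.  ] open 0.021241230800159685 t 10.1167
Fr,Ft -2.355116251353674 -4.170749799605694
[-4.4, -13.0] [-0.7, -13.7] [2.8, -13.4] [6.0, -12.3] [8.9, -10.5] [11.2, -8.0] [12.8, -4.9] [13.6, -1.6]
```

One turn nearly complete (q≈6.05). Second turn.

Emit:
carry_out(
  deltas=[
    {"delta_pos":[-4,-13,0],"roll":0,"hand":-1},
    {"delta_pos":[-1,-14,0],"roll":0,"hand":-1},
    {"delta_pos":[3,-13,0],"roll":0,"hand":-1},
    {"delta_pos":[6,-12,0],"roll":0,"hand":-1},
    {"delta_pos":[9,-11,0],"roll":0,"hand":-1},
    {"delta_pos":[11,-8,0],"roll":0,"hand":-1},
    {"delta_pos":[13,-5,0],"roll":0,"hand":-1},
  ],
)

```text
time_s: 10.7
position: [0.5697, 0.1393, 0.1368]
ee_rot: [0.795, -0.607, -0.003, -0.005]
wrist_force: [-5.4, -2.1, 6.2]
opening: 0.021
```

```bash
python3 st.py 0.25 8
```

```text
[0.5697 0.1393 0.1368] r 0.0526 q 1.289 -4.9944992367369 F [-5.4  -2.11  6.17] T [-0.68  1.19  0.01] open 0.02101327122593816 t 10.7
Fr,Ft 4.317993895677603 -3.8724416828733066
[11.9, -6.7] [13.7, -1.3] [13.5, 2.2] [12.6, 5.4] [10.9, 8.4] [8.4, 10.8] [5.5, 12.6] [2.2, 13.5]
```

Emit:
carry_out(
  deltas=[
    {"delta_pos":[12,-6,0],"roll":0,"hand":-1},
    {"delta_pos":[14,-1,0],"roll":0,"hand":-1},
    {"delta_pos":[14,2,0],"roll":0,"hand":-1},
    {"delta_pos":[13,5,0],"roll":0,"hand":-1},
    {"delta_pos":[11,8,0],"roll":0,"hand":-1},
    {"delta_pos":[8,11,0],"roll":0,"hand":-1},
    {"delta_pos":[5,13,0],"roll":0,"hand":-1},
  ],
)

```text
time_s: 11.28
position: [0.6443, 0.1635, 0.137]
ee_rot: [0.793, -0.609, -0.007, 0.004]
wrist_force: [0.6, -4.1, 0.8]
opening: 0.0208
```

```bash
python3 st.py 0.25 8
```

```text
[0.6443 0.1635 0.137 ] r 0.0558 q 2.906 -3.3776436924722053 F [ 0.65 -4.12  0.85] T [-0.98 -0.34  0.  ] open 0.020780141620959695 t 11.2833
Fr,Ft 2.27344361199971 -3.493700261946248
[3.3, 13.4] [0.6, 13.7] [-2.8, 13.4] [-6.0, 12.3] [-8.9, 10.5] [-11.2, 7.9] [-12.8, 4.9] [-13.6, 1.6]
```

Emit:
carry_out(
  deltas=[
    {"delta_pos":[3,14,0],"roll":0,"hand":-1},
    {"delta_pos":[1,14,0],"roll":0,"hand":-1},
    {"delta_pos":[-3,14,0],"roll":0,"hand":-1},
    {"delta_pos":[-6,13,0],"roll":0,"hand":-1},
    {"delta_pos":[-9,11,0],"roll":0,"hand":-1},
    {"delta_pos":[-11,8,0],"roll":0,"hand":-1},
    {"delta_pos":[-13,5,0],"roll":0,"hand":-1},
  ],
)

```text
time_s: 11.87
position: [0.608, 0.2421, 0.1369]
ee_rot: [0.791, -0.611, -0.002, 0.006]
wrist_force: [1.4, -7.8, 1.5]
opening: 0.0212
```

```bash
python3 st.py 0.25 8
```

```text
[0.608  0.2421 0.1369] r 0.0577 q 4.642 -1.6413459065403053 F [ 1.45 -7.75  1.49] T [-1.76 -0.52 -0.  ] open 0.021181247396842774 t 11.8667
Fr,Ft -7.133591757321243 -3.362959904651462
[-14.3, -0.8] [-13.6, -1.6] [-12.8, -4.9] [-11.2, -8.0] [-8.9, -10.5] [-6.0, -12.3] [-2.7, -13.4] [0.7, -13.7]
```

Emit:
carry_out(
  deltas=[
    {"delta_pos":[-14,-1,0],"roll":0,"hand":-1},
    {"delta_pos":[-13,-2,0],"roll":0,"hand":-1},
    {"delta_pos":[-13,-5,0],"roll":0,"hand":-1},
    {"delta_pos":[-11,-8,0],"roll":0,"hand":-1},
    {"delta_pos":[-8,-9,0],"roll":0,"hand":-1},
    {"delta_pos":[0,0,0],"roll":0,"hand":-1},
  ],
)

```text
time_s: 12.37
position: [0.5474, 0.2166, 0.1369]
ee_rot: [0.793, -0.61, 0.006, 0.001]
wrist_force: [4.3, -6.4, -5.4]
opening: 0.0215
```

```bash
python3 st.py 0.1 6
```

```text
[0.5474 0.2166 0.1369] r 0.0551 q 5.885 -0.39768782135451985 F [ 4.31 -6.42 -5.37] T [-0.87 -0.63 -0.02] open 0.021455708660660013 t 12.3667
Fr,Ft -7.126574380018834 2.984472759647941
[-2.7, -4.8] [-2.3, -5.0] [-1.8, -5.2] [-1.3, -5.3] [-0.7, -5.4] [-0.2, -5.5]
```

Emit:
carry_out(
  deltas=[
    {"delta_pos":[-3,-5,0],"roll":0,"hand":-1},
    {"delta_pos":[-2,-5,0],"roll":0,"hand":-1},
    {"delta_pos":[-1,-4,0],"roll":0,"hand":-1},
    {"delta_pos":[0,0,0],"roll":0,"hand":-1},
  ],
)

```text
time_s: 12.7
position: [0.543, 0.208, 0.1369]
ee_rot: [0.793, -0.609, 0.01, -0.007]
wrist_force: [7.2, -5.2, -4.1]
opening: 0.0212
```

```bash
python3 st.py 0.04 4
```

```text
[0.543  0.208  0.1369] r 0.0549 q 6.061 -0.2221953161221002 F [ 7.24 -5.18 -4.14] T [-1.08 -0.86 -0.05] open 0.021165124115597886 t 12.7
Fr,Ft -8.701361851577671 1.8798554780135532
[-1.0, -2.0] [-0.7, -2.1] [-0.7, -2.1] [-0.6, -2.1]
```

Emit:
carry_out(
  deltas=[
    {"delta_pos":[0,-4,0],"roll":0,"hand":-1},
    {"delta_pos":[0,-4,0],"roll":0,"hand":-1},
    {"delta_pos":[0,-2,0],"roll":0,"hand":-1},
    {"delta_pos":[0,0,0],"roll":0,"hand":-1},
  ],
)

```text
time_s: 13.03
position: [0.542, 0.2051, 0.1369]
ee_rot: [0.794, -0.608, 0.01, -0.013]
wrist_force: [7.4, -4.9, -4.0]
opening: 0.0211
```

```bash
python3 st.py 0.04 4
```

```text
[0.542  0.2051 0.1369] r 0.0547 q 6.118 -0.16508284190375022 F [ 7.39 -4.89 -4.01] T [-1.23 -0.87 -0.05] open 0.02114477617242875 t 13.0333
Fr,Ft -8.616463870197807 2.0600364834954
[-1.0, -2.0] [-0.6, -2.1] [-0.5, -2.1] [-0.5, -2.2]
```

Emit:
carry_out(
  deltas=[
    {"delta_pos":[-1,-6,0],"roll":0,"hand":-1},
    {"delta_pos":[0,-6,0],"roll":0,"hand":-1},
    {"delta_pos":[0,0,0],"roll":0,"hand":-1},
  ],
)

```text
time_s: 13.28
position: [0.5402, 0.1981, 0.137]
ee_rot: [0.795, -0.606, 0.01, -0.016]
wrist_force: [6.4, -4.2, -4.8]
opening: 0.0212
```

```bash
python3 st.py 0.04 4
```

```text
[0.5402 0.1981 0.137 ] r 0.0545 q 6.249 -0.033777975924881076 F [ 6.41 -4.21 -4.82] T [-1.28 -1.   -0.09] open 0.021190562075286155 t 13.2833
Fr,Ft -7.17257541964686 2.7120726769565886
[-0.9, -2.0] [-0.3, -2.2] [-0.3, -2.2] [-0.2, -2.2]
```

Emit:
carry_out(
  deltas=[
    {"delta_pos":[0,0,0],"roll":0,"hand":-1},
    {"delta_pos":[0,0,0],"roll":0,"hand":-1},
    {"delta_pos":[0,0,0],"roll":0,"hand":-1},
    {"delta_pos":[0,0,0],"roll":0,"hand":-1},
    {"delta_pos":[0,0,0],"roll":0,"hand":-1},
    {"delta_pos":[0,0,0],"roll":0,"hand":-1},
  ],
)

```text
time_s: 13.78
position: [0.5402, 0.1984, 0.1369]
ee_rot: [0.795, -0.606, 0.012, -0.018]
wrist_force: [5.9, -1.9, -4.4]
opening: 0.0211
```

```bash
python3 st.py
python3 - <<'E'
from workcell import cams
import cv2,numpy as np
a=cams.camera("scene")[195:290,190:290,::-1];b=cams.camera("top")[130:240,180:340,::-1]
cv2.imwrite("pics/f1.png",cv2.resize(a,None,fx=6,fy=6,interpolation=cv2.INTER_CUBIC))
cv2.imwrite("pics/f2.png",cv2.resize(b,None,fx=5,fy=5,interpolation=cv2.INTER_CUBIC))
from geo import *
q=np.array([ 0.5731685,0.07814146,-0.1854439])
# predicted spoke/handle pixel positions in f1 crop
for w in(-.1,0,.1):
  print(w,[ ((proj("scene",man(q,(-.055*np.cos(w+k*2*np.pi/3),.11-.055*np.sin(w+k*2*np.pi/3),.088)))-[190,195]+.5)*6-.5).round(0).tolist() for k in range(3)])
E
```

```text
[0.5402 0.1984 0.1369] r 0.0545 q 6.246 -0.037583800097602094 F [ 5.93 -1.91 -4.44] T [-0.71 -0.51 -0.05] open 0.021118025975781406 t 13.7833
Fr,Ft -6.208659845890264 0.550011073197705
-0.1 [[294.0, 303.0], [271.0, 179.0], [87.0, 264.0]]
0 [[305.0, 297.0], [259.0, 178.0], [88.0, 271.0]]
0.1 [[314.0, 291.0], [247.0, 177.0], [90.0, 278.0]]
```

View pics/f1.png

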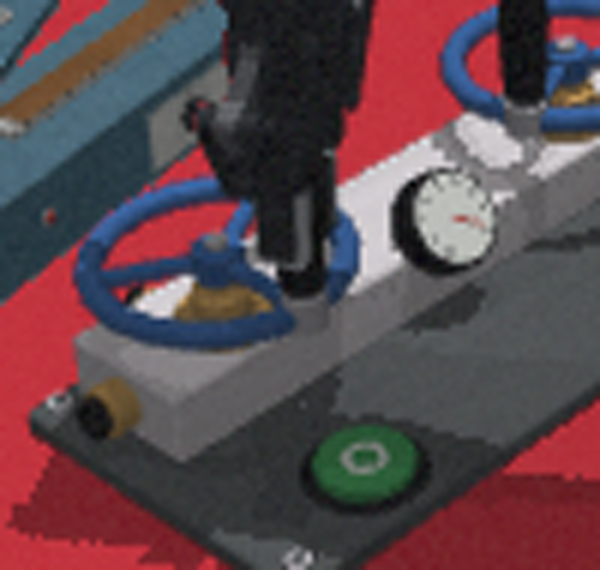

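View pics/f2.png

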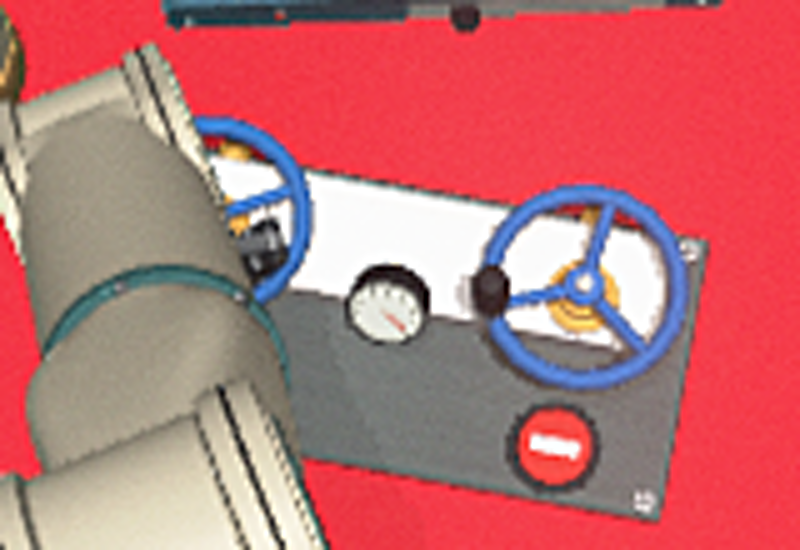

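```bash
python3 -c "
from workcell import workorder
print(workorder.hand_in())"; python3 st.py
```

```text
the job is handed in; nothing more can be done
None
the job is handed in; nothing more can be done
```

I closed the green-tagged left valve to its stop, opened it again by two full turns, and handed the job in at about 14 s with the handle still gripped.

- **Closing:** I turned the wheel clockwise about 1.05 turns. At the stop the tangential force rose from about 3 N to 16 N, and pressing again gave no further movement.
- **Opening:** I counted two full turns counter-clockwise. The handle ended within about 0.4 mm, or 0.006 rad, of where I measured it at the stop.
- **Final hold:** Over half a second of idle rows it moved about 0.3 mm. The tangential force was then about 0.5 N, well under the roughly 3 N needed to turn the wheel, and the grip opening was 21 mm.
- **Pictures:** In the last scene picture the left wheel's spokes and handle match the predicted "handle towards the robot" pose. The right handle and red tag look as they did at the start. The other table items were not near the path, and I did not check them again.

**Disagreement:** At the stop, the arm's reading put the handle about 0.04 rad off the zero I had worked out from the camera images. That is about 2 mm, which is the calibration accuracy, so I used the felt stop as the reference. The tool also ended tilted by about 0.04 rad, with no effect seen on the grip.

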